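# Prop the sample carrier open and load a cup

### The job

Push the blue lid of the white sample carrier up and back until its stay snaps past its balance point and the lid stays open by itself, without straining the stay against its rubber buffer. Then stand the red-capped sample cup upright on the floor inside the open carrier, and leave the other two cups where they are.

Things in the scene. Friction and masses are not known exactly. Their poses are not given: they have to be found in the camera images.
- carrier: White open-topped tub with a blue hinged lid, fixed to the worktop. Outside 120 (x) by 140 (y) by 75 mm high, walls and floor 5 mm. Origin: centre of its underside; -x is its front, where the lid opens; its +y side carries the steel lid stay (sticks out 22 mm there, reaches 70 mm above the hinge). Its place and yaw vary.
- lid (a joint): Lid angle, rad: 0 shut (level), grows as it opens, pi/2 upright, 2.3 at most. No latch. A weak spring and its weight pull it shut from every angle (about 2 N at the knob) until the stay catches it. The stay's setting varies: the middle of its hump lies anywhere from 1.35 to 1.89 rad and must be felt. Past the hump the lid jumps on some 0.1 rad and then stays open by itself.
- lid_axis (a point): Point on the lid's hinge axis, mid-length: 62 mm behind the carrier's origin, 81 mm above the worktop; the axis runs along the carrier's y. The stay: a pin on the lid's left edge, 65 mm from the axis, rides over a sprung roller (the hump) and 0.11 rad past its middle meets a rubber buffer, which gives about 3.5 N per mm at the knob and bears 35 N at the pin, about 16 N of push at the knob.
- lid_knob (a point): Centre of the grey barrel knob on the lid's front edge, 160 mm from the hinge axis: a cylinder 16 mm thick and 24 mm long (along y) with flat ends, on a stem 10 mm wide, 32 mm ahead of the blue plate (140 mm wide, 6 mm thick). Level with the plate when shut. Pinched by its flat ends from above, it can turn between the pads. Lid 0.3 kg. Pushed here, the hump takes 5 to 9 N to pass.
- cup_red: Sample cup with a red screw cap, to be loaded. 63 mm high, 30 g; body 44 mm across, cap 51 mm across in the top 11 mm. Origin: centre of its underside, z up. Cap is fixed, the cup is closed. The three cups stand in a row, in any order.
- cup_yellow: Same cup with a yellow cap; stays where it is. Origin: centre of its underside.
- cup_white: Same cup with a white cap; stays where it is. Origin: centre of its underside.
Not all that is in view belongs to the job. What is meant by the cup_red is not turquoise, and is the larger of those in its own colour.

How it is judged:
On the way:
1. the lid stands open by itself past its balance point, untouched (value of joint lid above 1.3 rad and velocity of joint lid between -0.05 and 0.05 rad/s and contact force between each of the arm, the fingers and carrier below 0.1 N), for 0.5 s.
At the end, for the whole second after the job is handed in: The lid stands open by itself (beyond 1.3 rad, at rest), the red-capped cup stands on the carrier's floor (underside within 5 mm of it, tilted less than 0.12 rad, at rest), and the yellow and white cups are within 30 mm of where they stood (value of joint lid above 1.3 rad and velocity of joint lid between -0.05 and 0.05 rad/s and x of cup_red in the frame of carrier between -0.055 and 0.055 m and y of cup_red in the frame of carrier between -0.065 and 0.065 m and z of cup_red in the frame of carrier below 0.01 m and angle between cup_red's own z axis and vertical below 0.12 rad and linear speed of cup_red below 0.02 m/s and distance of each of cup_yellow, cup_white from where it was at the start of the episode below 0.03 m); the robot touches nothing.
It fails at once if the lid was forced against its stay's rubber buffer with more than 35 N at the pin (about 16 N at the knob) (contact force between lid and carrier above 35 N).
It fails at once if one of the other two cups was moved by more than 30 mm (distance of any of cup_yellow, cup_white from where it was at the start of the episode above 0.03 m).
It also fails if it takes over 72 s, if anything falls off the work surface, if the arm or the gripper's body presses on something with over 40 N, if the wrist force passes 120 N, or if a joint passes its speed limit or range.

### The arm

A 7-joint arm with a two-finger parallel gripper is mounted at the origin on a cart in front of the work surface, level with it; the furniture and walls round the work are solid. World frame = base frame: x ahead of the robot, y to its left, z up, the work surface at z = 0. Lengths are in m, angles in rad, forces in N, time in s.
With the tool pointing down it reaches from about 0.425 to 0.95 m from the base axis. Payload 4.7 kg.
Tool frame: the origin (TCP) lies midway between the tips of the shut fingers; the grasp point (between the pads) lies robot.grip_depth behind it (robot.grip_depth is the distance from the TCP to the grasp point, in m); z points along the fingers, y is the line along which they close (so a half turn about z gives the same grasp; the last joint's range is limited). The gripper opens to 85 mm and grips with 20 to 120 N. Pads are 22 mm wide; open, the fingers measure 114 mm over their backs; the gripper's body (76 mm by 85 mm) begins 54 mm behind the grasp point. The pads swing forward as they close: fully open they stand 13 mm farther back than shut.
Start: joints at [-1.281, 0.469, -0.049, 1.532, 0.024, 1.141, -0.082], TCP at [0.212, 0.641, 0.231] pointing down, gripper open.
Joint ranges: [-2.59, 2.59], [-0.33, 1.99], [-1.39, 1.29], [0.1, 2.45], [-1.04, 4.18], [0.21, 1.99], [-2.66, 2.66]. Speed limits (rad/s): [2.57, 2.57, 3.14, 3.14, 3.14, 3.14, 3.14].

### API

Orientations are given as a 3x3 rotation matrix whose columns are the frame's x, y, z axes.
In Python, from bench import robot gives the robot as it stands. The module is installed in compiled form; this text tells all that it offers. Calls block until the motion is done:
- robot.movep(position, orientation): joint-space move of the TCP to a pose.
- robot.move_l(position, rot=None, v=0.15, f_stop=None): straight line of the TCP; rot=None keeps the orientation; v is the mean speed in m/s. With f_stop (N) it stops when the force on the tool has changed by that much, and returns True; else False.
- robot.set_joints(angles): joint-space move.
- robot.gripper_to(opening): finger opening in m; the grip force is fixed at half the most; returns when the fingers have stopped.
- robot.sleep(seconds).
- robot.inverse_kinematics(position, orientation): joint angles nearest the present ones, or None.
- robot.snapshot(name): name is "side" or "top"; returns a dict with "image" (384x512x3 uint8, red, green, blue), "camera_matrix" (3x3 intrinsics, pixels), "position" and "attitude" of the camera in the world. Camera axes: x right, y up, looking along -z (the intrinsics and any distortion apply to the point x, -y, -z); pixel columns grow to the right and rows downward; lengths in m; the calibration is good to about 2 mm. A picture is of the moment at which its call begins. There is no depth.
A pose or a line that the arm cannot do raises robot.IKError and nothing moves.
- robot.job_done(): hands the job in; it is judged then, once.
Readings, each from a call of its own:
- robot.current_t(): time.
- robot.current_joint_pos(): joint angles.
- robot.current_joint_velocities(): joint speeds.
- robot.current_tau(): joint torques, N m.
- robot.current_ee_pos(): TCP position.
- robot.current_tool_rot(): TCP orientation.
- robot.current_contact_force(): force on the tool from outside, world axes, zero at the start.
- robot.current_wrist_torque(): the same for the moment, N m.
- robot.current_grip_width(): finger opening in m.
- robot.current_gripper_force(): force on a finger pad.
Only numpy, scipy, OpenCV 4.12 (cv2) and the standard library are available. Lean on these libraries where they do the work, as an engineer would, in place of code of your own. Each camera call takes 0.05 s, during which the arm holds its last target. There are 200 camera calls.

## Working session

There is one attempt and no reset: what is moved stays moved. The work goes in short steps, each a Python script; the robot and the scene stay as the last script left them, time stands still between calls to the robot, and variables do not carry over. Pictures are saved under pics/ and viewed, at most 10 in all, crops included, and the job is handed in when it is done.

```bash
mkdir -p pics; cat > h.py <<'E'
import numpy as np, cv2
from bench import robot
def snap(n,f=None):
    s=robot.snapshot(n)
    if f: cv2.imwrite('pics/'+f,s['image'][:,:,::-1])
    return s
E
python3 - <<'E'
from h import *
for n in('side','top'):
    s=snap(n,n+'0.png'); print(n,{k:(np.round(v,4).tolist() if not isinstance(v,str) else v) for k,v in s.items() if k!='image'})
print(robot.grip_depth,robot.current_t(),robot.current_ee_pos(),robot.current_tool_rot())
a=[cv2.imread('pics/%s0.png'%n) for n in('side','top')]
cv2.imwrite('pics/both.png',cv2.resize(np.hstack(a),(800,300)))
E
```

```text
side {'camera_matrix': [[480.0317, 0.0, 255.0959], [0.0, 480.0317, 191.8133], [0.0, 0.0, 1.0]], 'position': [-0.0029, 0.6634, 0.4947], 'attitude': [[-0.8163, 0.2176, -0.5351], [-0.5774, -0.3354, 0.7444], [-0.0175, 0.9166, 0.3994]]}
top {'camera_matrix': [[353.9824, 0.0, 252.1577], [0.0, 353.9824, 191.7356], [0.0, 0.0, 1.0]], 'position': [0.3846, -0.0977, 0.9211], 'attitude': [[0.0216, 0.9846, -0.1732], [-0.9998, 0.0216, -0.0021], [0.0017, 0.1733, 0.9849]]}
0.0187 0.1 [0.21140964 0.64048304 0.23035449] [[-9.49609567e-01  3.13434929e-01 -4.64507116e-04]
 [ 3.13435259e-01  9.49608033e-01 -1.70920159e-03]
 [-9.46237893e-05 -1.76866709e-03 -9.99998431e-01]]
```

View pics/side0.png

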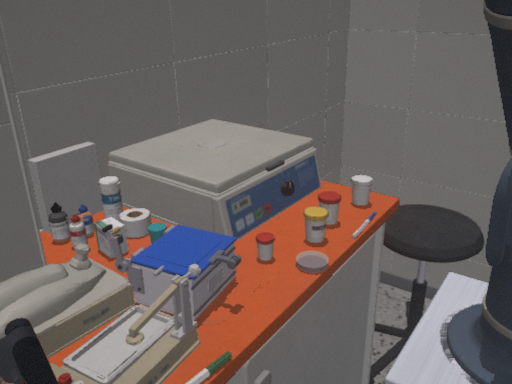

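View pics/top0.png

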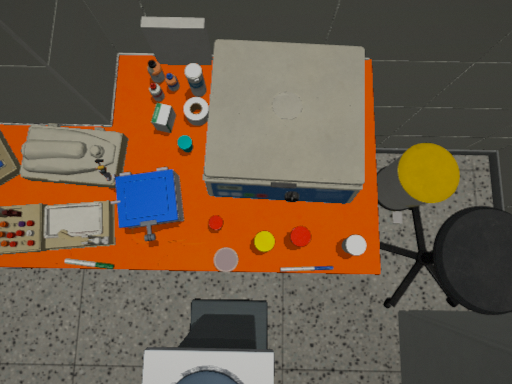

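```bash
python3 - <<'E'
import cv2,numpy as np
s=cv2.imread('pics/side0.png');t=cv2.imread('pics/top0.png')
r=lambda im,x,y,w,h:cv2.resize(im[y:y+h,x:x+w],(400,300),interpolation=cv2.INTER_CUBIC)
cv2.imwrite('pics/crops.png',np.vstack([np.hstack([r(s,120,215,133,100),r(t,90,155,120,90)]),np.hstack([r(s,240,170,147,110),r(t,200,190,173,130)])]))
E
```

```text
(no output)
```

View pics/crops.png

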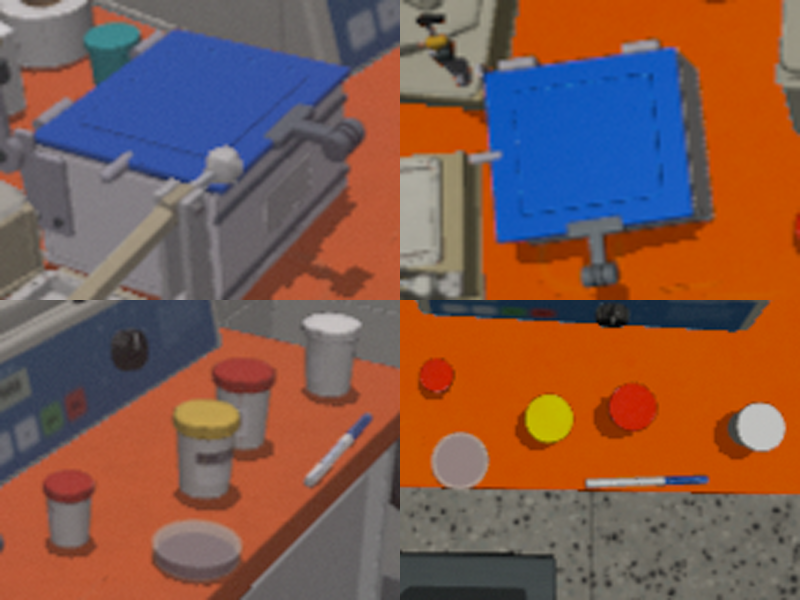

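```bash
cat >> h.py <<'E'
def P(s):
    R=np.array(s['attitude'])@np.diag([1,-1,-1.]); return s['camera_matrix']@np.c_[R.T,-R.T@np.array(s['position'])]
def ray(s,uv,z):
    R=np.array(s['attitude'])@np.diag([1,-1,-1.]); d=R@np.linalg.inv(s['camera_matrix'])@np.r_[uv,1]; p=np.array(s['position'])
    return p+d*(z-p[2])/d[2]
def tri(a,ua,b,ub):
    X=cv2.triangulatePoints(P(a),P(b),np.array(ua,float),np.array(ub,float)).ravel();X=X[:3]/X[3]
    y=P(b)@np.r_[X,1]; return X,np.round(y[:2]/y[2]-ub,1)
E
python3 - <<'E'
from h import *
S=snap('side');T=snap('top')
d={'BL':((132.3,260),(115.8,176.6)),'BR':((178.9,225.7),(172.8,169.4)),'FR':((236.4,239),(177.9,220.4)),'FL':((191.5,277.7),(119.1,227.6)),'knob':((234.7,260.7),(150.6,236.6)),
'red':((329.7,197.9),(300.8,236.3)),'yel':((316,214),(264.4,241.3)),'white':((361.5,181),(355.5,245)),'small':((265.5,238.5),(215.5,222.3)),
'wtip':((194.5,268.5),(98,238))}
for k,(a,b) in d.items():
    X,e=tri(S,a,T,b); print(k,X.round(4),e, ray(T,b,.084 if k in('BL','BR','FR','FL','knob') else .063).round(4))
for p in [(250,200),(0,200),(0,265),(375,265)]: print(p,ray(T,p,0).round(3))
# device top edge near front of cups (scale)
print('scale front', tri(S,(230,232),T,(209,197)))
E
```

```text
BL [0.5592 0.2327 0.0826] [0.9 1.2] [0.5618 0.2345 0.084 ]
BR [0.5822 0.0978 0.0798] [0.4 0.6] [0.5827 0.0978 0.084 ]
FR [0.4596 0.0792 0.0802] [-0.  -0.1] [0.4592 0.0783 0.084 ]
FL [0.4401 0.217  0.0828] [-0.2 -0.4] [0.4392 0.2158 0.084 ]
knob [0.4182 0.1398 0.0812] [0.4 0.7] [0.4197 0.1401 0.084 ]
red [ 0.4282 -0.2171  0.0555] [0.3 0.6] [ 0.4292 -0.2154  0.063 ]
yel [ 0.4143 -0.1288  0.056 ] [0.3 0.6] [ 0.4153 -0.1279  0.063 ]
white [ 0.4108 -0.3494  0.0542] [0.1 0.3] [ 0.4113 -0.3466  0.063 ]
small [ 0.4583 -0.0076  0.0415] [0.4 0.8] [ 0.4584 -0.0087  0.063 ]
wtip [0.4096 0.2435 0.1249] [0.8 1.3] [0.4145 0.2722 0.063 ]
(250, 200) [ 0.524 -0.091  0.   ]
(0, 200) [0.51  0.566 0.   ]
(0, 265) [0.343 0.542 0.   ]
(375, 265) [ 0.364 -0.413  0.   ]
scale front (array([0.52529059, 0.0134878 , 0.04480511]), array([-0.6, -0.9]))
```

The top view shows two red caps: a small one at (216,222), side (265,240), and a large one at (300,236), side (329,200). The large one stands between the yellow cup at (264,241) and the white cup at (355,245), and the enlarged crop confirms it, so it is cup_red. The knob is at top (150,236) and side (235,261).

I'll pinch the knob from above next.

```bash
cat >> h.py <<'E'
yaw=.147; O=np.array([.515,.156,0]); c,s_=np.cos(yaw),np.sin(yaw); X_=np.array([c,s_,0]); Y_=np.array([-s_,c,0]); Z_=np.array([0,0,1.])
def down(a):
    y=np.array([-np.sin(a),np.cos(a),0]); z=-Z_; return np.c_[np.cross(y,z),y,z]
G=robot.grip_depth
A=O+.062*X_+.081*Z_
def knob(th): return A-.160*np.cos(th)*X_+.160*np.sin(th)*Z_
def tcp(p,d=G): return p-Z_*d
E
python3 - <<'E'
from h import *
K=knob(0);R=down(yaw);print(K)
for th in np.linspace(0,2.1,8):
    q=robot.inverse_kinematics(tcp(knob(th)),R); print(round(th,2),None if q is None else np.round(q,2))
p=robot.current_ee_pos()
robot.move_l([p[0],p[1],.36]); robot.movep(tcp(K)+[0,0,.16],R)
robot.move_l(tcp(K)+[0,0,.05])
print(robot.current_contact_force().round(2) if hasattr(robot.current_contact_force(),'round') else robot.current_contact_force(),robot.current_ee_pos(),robot.current_t())
print(robot.move_l(tcp(K),v=.06,f_stop=4))
for w in(.05,.035,.028,.02):
    robot.gripper_to(w); print(w,robot.current_grip_width(),np.round(robot.current_contact_force(),2),robot.current_gripper_force())
print(robot.current_ee_pos(),robot.current_t())
a=np.hstack([snap(n)['image'] for n in('side','top')])[:,:,::-1]
r=lambda x,y,w,h:cv2.resize(a[y:y+h,x:x+w],(400,300))
cv2.imwrite('pics/k1.png',np.hstack([r(140,200,160,120),r(512+90,150,120,90)]))
E
```

```text
[0.41805694 0.14164583 0.081     ]
0.0 [-0.49  0.34  0.08  2.23 -0.05  0.57  1.35]
0.3 [-0.53  0.26  0.13  2.18 -0.05  0.7   1.35]
0.6 [-0.54  0.23  0.16  2.1  -0.05  0.82  1.36]
0.9 [-0.54  0.23  0.18  2.   -0.05  0.92  1.38]
1.2 [-0.51  0.27  0.17  1.88 -0.05  0.99  1.4 ]
1.5 [-0.47  0.33  0.15  1.77 -0.06  1.05  1.42]
1.8 [-0.44  0.41  0.14  1.66 -0.06  1.08  1.43]
2.1 [-0.4   0.5   0.11  1.56 -0.06  1.08  1.44]
[-0.01  0.23 -0.35] [0.41868948 0.14200145 0.1128574 ] 4.1
False
0.05 0.04995631228526535 [-0.33 -0.32 -0.58] 0.0
0.035 0.03492302197144253 [-0.84  0.6  -0.41] 0.0
0.028 0.027995988345329067 [0.46 0.51 0.15] 0.0
0.02 0.02279561857714779 [-0.23 -4.76  4.1 ] 58.54328691959381
[0.41821356 0.14045175 0.0625493 ] 6.2833
```

View pics/k1.png

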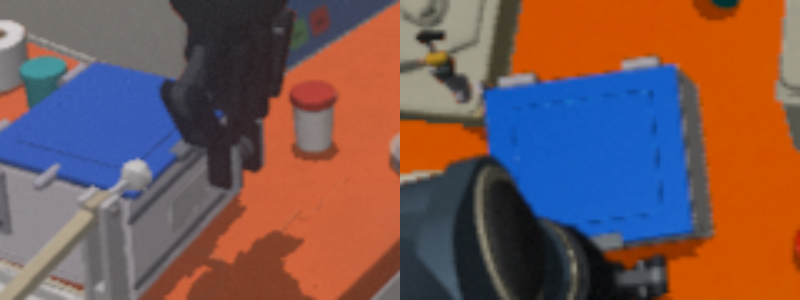

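```bash
cat > arc.py <<'E'
from h import *
import sys
off=robot.current_ee_pos()-tcp(knob(0)); off=np.array(off)
F=lambda: np.mean([robot.current_contact_force() for _ in range(3)],0)
def step(th,v,verbose=True):
    hit=robot.move_l(tcp(knob(th))+off,v=v,f_stop=25)
    f=F(); t=np.sin(th)*X_+np.cos(th)*Z_; r=-np.cos(th)*X_+np.sin(th)*Z_
    e=np.array(robot.current_ee_pos())-tcp(knob(0))-off+knob(0)-A
    print(round(th,3),'push %.1f rad %.1f y %.1f'%(-f@t,-f@r,-f@Y_),'ang %.3f'%np.arctan2(e@Z_,-e@X_),'w %.4f'%robot.current_grip_width(),'t %.1f'%robot.current_t(),hit,flush=True)
    return -f@t,hit
E
python3 - <<'E'
from arc import *
np.save('off.npy',off); print(off)
for th in np.arange(.15,1.21,.15):
    p,h=step(th,.08)
    if h or p>14: break
E
```

```text
[ 0.00014223 -0.00118398  0.00022554]
0.15 push 2.8 rad 3.1 y 0.9 ang 0.149 w 0.0229 t 6.8 False
0.3 push 4.2 rad 4.1 y 2.2 ang 0.299 w 0.0224 t 7.3 False
0.45 push 4.4 rad 3.0 y 0.4 ang 0.447 w 0.0225 t 7.7 False
0.6 push 3.6 rad 3.0 y -1.3 ang 0.598 w 0.0222 t 8.2 False
0.75 push 3.2 rad 1.1 y -2.3 ang 0.749 w 0.0228 t 8.6 False
0.9 push 3.6 rad 0.1 y -4.1 ang 0.901 w 0.0225 t 9.1 False
1.05 push 3.9 rad 0.8 y -5.6 ang 1.046 w 0.0225 t 9.5 False
1.2 push 4.0 rad 0.5 y -4.8 ang 1.194 w 0.0226 t 10.0 False
```

```bash
sed -i "s/^off=.*/off=np.load('off.npy') if len(sys.argv)>=0 and __import__('os').path.exists('off.npy') else np.array(robot.current_ee_pos()-tcp(knob(0)))/" arc.py
python3 - <<'E'
from arc import *
pk=0
for th in np.arange(1.22,2.08,.02):
    p,h=step(th,.02); pk=max(pk,p)
    if h or p>12.5 or (pk>6 and p<-.5): break
E
```

```text
1.22 push 5.5 rad 0.7 y -5.3 ang 1.213 w 0.0226 t 10.3 False
1.24 push 3.9 rad 0.9 y -4.5 ang 1.233 w 0.0225 t 10.6 False
1.26 push 3.8 rad 1.1 y -5.1 ang 1.252 w 0.0223 t 10.9 False
1.28 push 5.2 rad -0.1 y -5.4 ang 1.273 w 0.0227 t 11.2 False
1.3 push 4.0 rad 1.1 y -5.9 ang 1.293 w 0.0225 t 11.5 False
1.32 push 3.9 rad 0.7 y -5.8 ang 1.313 w 0.0229 t 11.8 False
1.34 push 4.0 rad -0.7 y -4.9 ang 1.333 w 0.0225 t 12.1 False
1.36 push 4.5 rad -0.8 y -5.5 ang 1.352 w 0.0225 t 12.4 False
1.38 push 4.8 rad -1.3 y -5.5 ang 1.372 w 0.0225 t 12.8 False
1.4 push 4.6 rad -0.5 y -5.6 ang 1.393 w 0.0226 t 13.1 False
1.42 push 4.1 rad -1.5 y -6.0 ang 1.413 w 0.0225 t 13.4 False
1.44 push 4.3 rad -0.8 y -5.9 ang 1.434 w 0.0227 t 13.7 False
1.46 push 5.1 rad -0.9 y -6.4 ang 1.455 w 0.0226 t 14.0 False
1.48 push 5.2 rad -2.3 y -5.7 ang 1.474 w 0.0225 t 14.3 False
1.5 push 4.5 rad -0.5 y -6.6 ang 1.495 w 0.0224 t 14.6 False
1.52 push 4.0 rad -1.3 y -4.8 ang 1.515 w 0.0225 t 14.9 False
1.54 push 4.4 rad -1.2 y -7.0 ang 1.536 w 0.0222 t 15.2 False
1.56 push 3.8 rad -0.2 y -5.2 ang 1.557 w 0.0221 t 15.
[... 482 characters left out ...]
0.0221 t 18.0 False
1.74 push 5.1 rad -2.3 y -5.5 ang 1.737 w 0.0226 t 18.3 False
1.76 push 4.8 rad -2.2 y -7.3 ang 1.758 w 0.0221 t 18.6 False
1.78 push 3.5 rad -3.2 y -6.4 ang 1.780 w 0.0224 t 18.9 False
1.8 push 3.0 rad -1.0 y -5.3 ang 1.802 w 0.0222 t 19.2 False
1.82 push 2.8 rad -1.9 y -6.5 ang 1.822 w 0.0225 t 19.5 False
1.84 push 2.3 rad -2.2 y -7.2 ang 1.844 w 0.0227 t 19.9 False
1.86 push 3.0 rad -2.0 y -7.4 ang 1.862 w 0.0222 t 20.2 False
1.88 push 4.1 rad -2.7 y -6.5 ang 1.881 w 0.0221 t 20.5 False
1.9 push 6.9 rad -4.1 y -6.7 ang 1.896 w 0.0222 t 20.8 False
1.92 push 9.5 rad -4.9 y -7.2 ang 1.912 w 0.0221 t 21.1 False
1.94 push 13.0 rad -6.3 y -5.6 ang 1.927 w 0.0220 t 21.4 False
```

Push peaked at 7 N near 1.70 rad, dropped to about 2.3 N at 1.84, and rose again on the buffer from about 1.88. So the hump is passed. I'll back off to 1.86 and release.

```bash
python3 - <<'E'
from arc import *
step(1.86,.03)
robot.gripper_to(.06)
p=np.array(robot.current_ee_pos())
robot.move_l(p+[0,0,.10],v=.15)
print(robot.current_contact_force())
q=np.array([.40,-.05,.33]); robot.movep(q,down(0)); robot.sleep(.3)
print(robot.current_t(),robot.current_ee_pos())
S=snap('side');T=snap('top')
a=np.hstack([S['image'],T['image']])[:,:,::-1]
cv2.imwrite('pics/o1.png',cv2.resize(a[100:320],None,fx=.78,fy=1.0)); cv2.imwrite('pics/o1full.png',a)
r=lambda x,y,w,h:cv2.resize(a[y:y+h,x:x+w],(400,300))
cv2.imwrite('pics/o1.png',np.hstack([r(100,160,240,180),r(512+70,100,240,180)]))
E
```

```text
1.86 push 1.8 rad -0.4 y -6.7 ang 1.863 w 0.0222 t 22.0 False
[ 0.49329691  0.80717389 -0.8851551 ]
24.725 [ 0.40047389 -0.04961356  0.32984542]
```

View pics/o1.png

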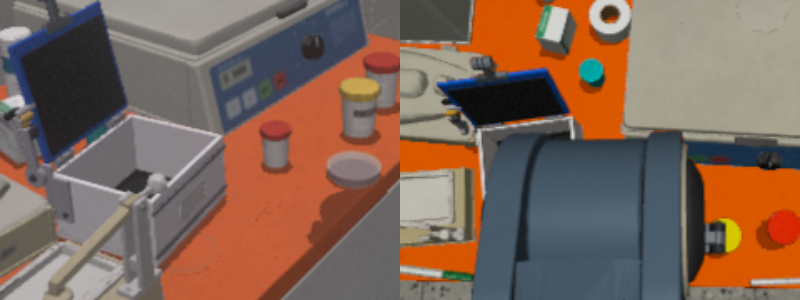

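The lid stands open by itself. Now the red cup: I'll close the fingers across the row, along x, to stay clear of its neighbours.

```bash
python3 - <<'E'
from h import *
C=np.array([.4287,-.2163,0])
best=None
for a in(np.pi/2,-np.pi/2):
    q=robot.inverse_kinematics(C+[0,0,.031],down(a)); print(a,None if q is None else np.round(q,2))
    if q is not None and (best is None or abs(q[6])<abs(best[1][6])): best=(a,q)
a=best[0]
robot.gripper_to(.085)
robot.movep(C+[0,0,.20],down(a)); robot.move_l(C+[0,0,.10])
T=snap('top')['image'];S=snap('side')['image']
print(robot.move_l(C+[0,0,.031],v=.08,f_stop=5),robot.current_ee_pos())
robot.gripper_to(.03)
print(robot.current_grip_width(),robot.current_gripper_force(),np.round(robot.current_contact_force(),2),robot.current_t())
robot.move_l(C+[0,0,.20],v=.15)
print(robot.current_grip_width(),robot.current_gripper_force(),robot.current_t())
S2=snap('side')['image']
r=lambda im,x,y,w,h:cv2.resize(im[y:y+h,x:x+w],(400,300))
cv2.imwrite('pics/c1.png',np.vstack([np.hstack([r(S,240,120,160,120),r(T,90,120,160,120)]),np.hstack([r(S2,240,100,200,150),r(S2,120,200,140,105)])])[:,:,::-1])
E
```

```text
1.5707963267948966 [ 1.25  0.8  -1.18  2.11  0.97  0.94  2.64]
-1.5707963267948966 [-0.09  0.51  0.6   2.18 -0.52  0.59  0.89]
False [ 0.42898898 -0.21654261  0.03132332]
0.04709278084168584 60.5024184146896 [-0.38 -0.1   5.75] 28.5083
0.046432730353029326 61.457027466385625 29.7833
```

View pics/c1.png

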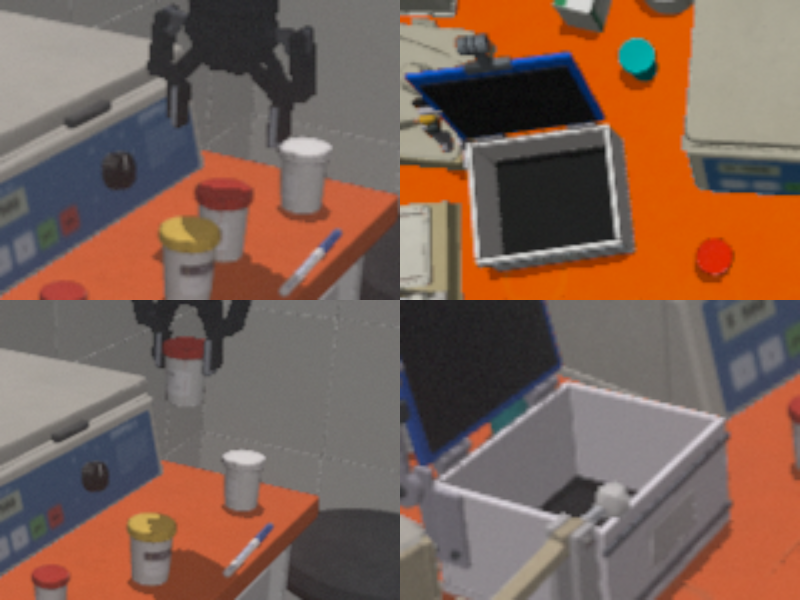

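```bash
python3 - <<'E'
from h import *
D=np.array([.514,.157,0])-.006*X_
for a in(yaw,yaw-np.pi):
    q=robot.inverse_kinematics(D+[0,0,.036],down(a)); print(a,None if q is None else np.round(q,2))
R=down(yaw)
p=np.array(robot.current_ee_pos()); p[2]=.27
robot.move_l(p); robot.movep(D+[0,0,.27],R); robot.move_l(D+[0,0,.12])
print(robot.current_grip_width(),np.round(robot.current_contact_force(),2),robot.current_t())
print(robot.move_l(D+[0,0,.042],v=.08,f_stop=6),robot.move_l(D+[0,0,.033],v=.03,f_stop=3),robot.current_ee_pos(),np.round(robot.current_contact_force(),2))
robot.gripper_to(.07)
robot.move_l(D+[0,0,.25],v=.15)
robot.movep([.42,-.10,.35],down(0)); robot.sleep(.3)
print(np.round(robot.current_contact_force(),2),robot.current_t())
T=snap('top')['image'];S=snap('side')['image']
r=lambda im,x,y,w,h:cv2.resize(im[y:y+h,x:x+w],(400,300))
cv2.imwrite('pics/f1.png',np.hstack([r(S,120,150,200,150),r(T,90,120,160,120)])[:,:,::-1])
E
```

```text
0.147 [-0.5   0.5   0.15  2.05 -0.13  0.61  1.46]
-2.9945926535897933 [-0.86  0.57  0.63  2.07 -0.54  0.67 -1.29]
0.04691608441503823 [-0.51 -1.25 -0.84] 33.0167
False True [0.50922597 0.15651527 0.03671073] [-0.61 -0.01  5.41]
[-0.8  -1.27  0.24] 37.7667
```

View pics/f1.png

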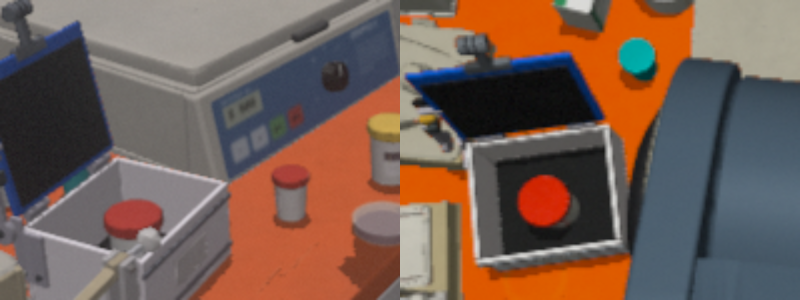

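The red cup stands upright near the middle of the open carrier, with its cap at top view (147,200). The lid is still open and the robot is clear.

```bash
python3 -c "
from bench import robot
robot.sleep(.5); print(robot.job_done(),robot.current_t())"
```

```text
the job is handed in; nothing more can be done
the job is handed in; nothing more can be done
```

The lid stands open by itself past its stay, the red-capped cup stands upright inside the carrier, the other two cups were left alone, and the job was handed in at about 38 s; no verdict came back.

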